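# Ease the moisture analyser's hood shut

### The job

The hood of the moisture analyser stands tipped back, fully open, and its worn hinge lets it fall shut too hard for the weighing cell. With a fingertip, nudge it forward past upright so that it starts to fall, catch it on a finger and stop its fall while it is still clearly open (about 15 to 55 degrees from shut), then lower it gently on the finger until it is fully shut, and draw the finger out from under its front lip. Do not pinch the hood, do not press hard on it or on the analyser, and leave the pan inside and everything else on the bench where it stands.

Things in the scene. Friction and masses are not known exactly. Their poses are not given: they have to be found in the camera images.
- analyser: Moisture analyser, beige, fixed, 300 long (x), 190 wide (y). Origin on the bench; -x points out of its front (obliquely to the robot's right), z up. Weighing chamber, open on top: x -70 to 60 mm, rim 95 high. Rear block: x 60 to 130, 88 high. Sloping control panel: x -170 to -70, at most 45 high. Room below the shut hood's lip bar: 45 mm high, 18 mm from bar to chamber wall.
- hood_hinge (a joint): Hood angle: 0 shut (level), 1.57 upright, 1.80 fully open on its stop, where it rests leaning back. Balance point about 1.55; below it the hood falls by itself. Damped hinge (0.21 N m s/rad): from 1.35 it takes about 1.5 s to reach 0.75 and 1 s more to shut, landing at 0.7 to 1.2 rad/s. Holding it up at the lip takes 1 to 1.7 N.
- hood: The hood: flat beige plate 10 thick, 180 wide, about 250 g (varies), reaching 172 mm from hinge axis to front edge. Origin: middle of the hinge axis; -x runs to the lip, y along the hinge, z is the normal of the outer face (upper when shut). Plate from 2 mm below to 8 mm above the axis plane, with a 5 mm taller vent cover in the middle.
- hood_lip (a point): Centre of the round grey bar, 14 mm in diameter and 180 long, that forms the hood's free front edge; 165 mm from the hinge axis. It overhangs the chamber's front wall by 25 mm when shut (its centre then 102 mm above the bench).
- hood_axis (a point): Middle of the hinge axis, 100 mm above the bench, 70 mm behind the analyser's origin; its position stays put.
- pan: Loose round aluminium sample pan, 86 diameter x 12 high, lying in the weighing chamber on its floor 12 mm above the bench. Leave alone.
- jar: Loose glass weighing jar, 52 diameter x 75 high, left of the analyser; left and right as seen facing its panel. Origin under its base. Leave alone.
- beaker: Loose glass beaker, 68 diameter x 85 high, right of the analyser or of its panel. Origin under its base. Leave alone.
- dish: Loose low glass dish, 90 diameter x 18 high, right of the analyser or of its panel. Origin under its base. Leave alone.
- weight_box: Loose wooden box of weights, 70 x 50 x 35 high, left of the analyser. Origin under its base. Leave alone.
- scoop: Loose sample spatula with black handle, 160 long, lying flat on the bench in front of the analyser, at the robot's right. Leave alone.
- reagent: Loose amber bottle, 56 diameter x 110 high, behind the analyser. Origin under its base. Leave alone.

How it is judged:
On the way, in this order (a step that is already met when the one before it is completed fails the run):
1. the hood has been nudged past upright (below 1.40 rad) (value of joint hood_hinge below 1.4 rad), for 0.02 s.
2. the falling hood is caught: on a finger and nearly still (slower than 0.25 rad/s) between 0.25 and 1.0 rad, for 0.3 s (value of joint hood_hinge between 0.25 and 1 rad and velocity of joint hood_hinge between -0.25 and 0.25 rad/s and contact force between the fingers and hood above 0.1 N), for 0.3 s.
At the end, for the whole second after the job is handed in: The hood is fully shut (within 0.03 rad) and at rest, and the pan and the six loose things are within 20 mm of where they stood (value of joint hood_hinge below 0.03 rad and velocity of joint hood_hinge between -0.05 and 0.05 rad/s and distance of each of pan, jar, beaker, dish, weight_box, scoop, reagent from where it was at the start of the episode below 0.02 m); the robot touches nothing.
It fails at once if the hood drops shut: below 0.25 rad it falls faster than 0.45 rad/s (75 mm/s at the lip) (value of joint hood_hinge below 0.25 rad and velocity of joint hood_hinge below -0.45 rad/s).
It fails at once if the hood or the analyser is pinched or pressed with more than 20 N (contact force between any of the fingers, the arm and analyser above 20 N or contact force between the fingers and hood above 20 N).
It fails at once if the hood is pushed with the arm or the gripper's body (over 3 N) instead of a finger (contact force between the arm and hood above 3 N).
It fails at once if the pan or another loose thing is moved by more than 20 mm (distance of any of pan, jar, beaker, dish, weight_box, scoop, reagent from where it was at the start of the episode above 0.02 m).
It also fails if it takes over 45 s, if anything falls off the work surface, if the arm or the gripper's body presses on something with over 40 N, if the wrist force passes 120 N, or if a joint passes its speed limit or range.

### The arm

A 7-joint arm with a two-finger parallel gripper is mounted at the origin on the work surface. World frame = base frame: x ahead of the robot, y to its left, z up, the work surface at z = 0. Lengths are in m, angles in rad, forces in N, time in s.
With the tool pointing down it reaches from about 0.35 to 0.775 m from the base axis. Payload 3.1 kg.
Tool frame: the origin (TCP) lies midway between the tips of the shut fingers; the grasp point (between the pads) lies 19 mm behind it; z points along the fingers, y is the line along which they close (so a half turn about z gives the same grasp; the last joint's range is limited). The gripper opens to 85 mm and grips with 20 to 120 N. Pads are 22 mm wide; open, the fingers measure 114 mm over their backs; the gripper's body (76 mm by 85 mm) begins 54 mm behind the grasp point. The pads swing forward as they close: fully open they stand 13 mm farther back than shut.
Start: joints at [-1.375, 0.311, 0.014, 1.512, -0.004, 1.319, -0.027], TCP at [0.13, 0.535, 0.231] pointing down, gripper open.
Joint ranges: [-2.7, 2.7], [-0.3, 1.91], [-1.27, 1.3], [0.12, 2.57], [-1.44, 4.58], [0.2, 2.03], [-3.05, 3.05]. Speed limits (rad/s): [2.79, 2.79, 3.14, 3.14, 3.14, 3.14, 3.14].

### API

Orientations are given as [roll, pitch, yaw] about the fixed x, y, z axes, in that order (R = Rz(yaw) Ry(pitch) Rx(roll)).
In Python, from workcell import env, command_gripper, kin, sense, cams, hand_in, spotter gives the robot as it stands. The module is installed in compiled form; this text tells all that it offers. Calls block until the motion is done:
- env.reach(position, orientation): joint-space move of the TCP to a pose.
- env.move_straight(position, rotation=None, speed=0.15): straight line of the TCP; rotation=None keeps the orientation; speed is the mean speed in m/s.
- env.set_joints(angles): joint-space move.
- command_gripper(opening, grip_force=None): finger opening in m; grip_force is the grip in N (None keeps the last); returns when the fingers have stopped.
- env.dwell(seconds).
- kin.ik(position, orientation): joint angles nearest the present ones, or None.
- sense(): the state.
- cams.get_image(name): name is "side" or "top"; returns a dict with "image" (480x640x3 uint8, red, green, blue), "z_map" (480x640 float32, m along the optical axis (not along the pixel's ray), 0 where there is no reading), "vertical_fov" (degrees; the focal length in pixels is half the picture's height over the tangent of half this angle, whatever the lens; pixels are square), "cx", "cy" (the principal point, pixels), "dist" ([k1, k2, p1, p2, k3] as OpenCV has them; the pictures are not rectified), "position" and "rotation" of the camera in the world. Camera axes: x right, y down, z forward; pixel columns grow to the right and rows downward; lengths in m; the calibration is good to about 2 mm. A picture is of the moment at which its call begins.
A pose or a line that the arm cannot do raises env.Unreachable and nothing moves.
- hand_in(): hands the job in; it is judged then, once.
Trained networks look in a picture, given as the dict that the camera call returned (one of the last four; its "shot" number tells which), for a name from the list of things; names that differ only in an ending like _2 or _b are one class to them, and where a whole thing is asked for, a point or a joint stands for the part that bears it (a point fixed in the world has none). Each returns a list of dicts, best first, with "conf" (0 to 1); they miss things now and then, are a little off and sometimes report something else, mostly with a low value. They report only what shows in the picture. A call takes as long as a camera call.
- spotter.boxes_of(thing, picture): "xy" ([column, row] in pixels, amid what is visible of it).
- spotter.cut_out(thing, picture): "mask" (480x640 bool, what is visible of it) and "xy" ([column, row] in pixels, amid what is visible of it).
- spotter.place_of(thing, picture): "xy" ([column, row] in pixels: a listed point, or the origin of a listed thing).
The state is a dict: "t": time; "joint_pos": joint angles; "qd": joint speeds; "joint_torque": joint torques, N m; "tcp_pos": TCP position; "orientation": TCP orientation; "ft_force": force on the tool from outside, world axes, zero at the start; "torque": the same for the moment, N m; "gripper_width": finger opening in m; "grip_force": force on a finger pad.
Only numpy, scipy, OpenCV 4.12 (cv2) and the standard library are available. Lean on these libraries where they do the work, as an engineer would, in place of code of your own. Each camera call takes 0.05 s, during which the arm holds its last target. There are 200 camera calls.

## Working session

There is one attempt and no reset: what is moved stays moved. The work goes in short steps, each a Python script; the robot and the scene stay as the last script left them, time stands still between calls to the robot, and variables do not carry over. Pictures are saved under pics/ and viewed, at most 10 in all, crops included, and the job is handed in when it is done.

```bash
mkdir -p pics
cat > h.py <<'E'
import numpy as np, cv2
from workcell import env, command_gripper, kin, sense, cams, hand_in, spotter
def K(p):
    f=240/np.tan(np.radians(p["vertical_fov"])/2); return np.array([[f,0,p["cx"]],[0,f,p["cy"]],[0,0,1.]])
def world(p,uv,z=None):
    uv=np.array(uv,float).reshape(-1,1,2)
    n=cv2.undistortPoints(uv,K(p),np.array(p["dist"],float))[:,0]
    d=np.c_[n,np.ones(len(n))]
    R=np.array(p["rotation"]); 
    if R.shape!=(3,3): print("rot",R)
    if z is None:
        ij=np.round(uv[:,0]).astype(int); dz=p["z_map"][ij[:,1],ij[:,0]][:,None]
        return d*dz@R.T+p["position"], dz[:,0]>0
    w=d@R.T; c=np.array(p["position"]); return c+w*((z-c[2])/w[:,2])[:,None]
E
cat > a.py <<'E'
from h import *
print(sense())
for n in("side","top"):
    p=cams.get_image(n); cv2.imwrite(f"pics/{n}0.png",p["image"][...,::-1])
    print(n,p["position"],p["rotation"],p["vertical_fov"])
    for t in("hood_axis","hood_lip","analyser"):
        for r in spotter.place_of(t,p)[:2]:
            zz={"hood_axis":.1,"analyser":0}.get(t)
            print(t,r["xy"],round(r["conf"],2),world(p,r["xy"],zz))
    for t in("jar","beaker","dish","weight_box","reagent","scoop","pan"):
        for r in spotter.cut_out(t,p)[:1]:
            v,u=np.nonzero(r["mask"]); w,ok=world(p,np.c_[u,v]); w=w[ok]
            print(t,r["xy"],round(r["conf"],2),np.round([np.percentile(w,5,0),np.median(w,0),np.percentile(w,95,0)],3).tolist() if len(w) else 0)
    for t in("hood","analyser"):
        for r in spotter.cut_out(t,p)[:1]:
            v,u=np.nonzero(r["mask"]); w,ok=world(p,np.c_[u,v]); w=w[ok]; np.save(f"{t}_{n}.npy",w)
            print(t,r["xy"],round(r["conf"],2),np.round([np.percentile(w,2,0),np.median(w,0),np.percentile(w,98,0)],3).tolist())
E
python3 a.py
```

```text
{'t': 0.0, 'joint_pos': array([-1.3747106 ,  0.31173814,  0.01399054,  1.51305314, -0.00441397,
        1.31919491, -0.02719263]), 'qd': array([ 5.80697178e-04, -8.34165583e-04, -1.28688548e-03,  4.28417691e-05,
       -1.01999540e-03, -5.27950095e-04, -3.60749252e-04]), 'joint_torque': array([-3.57482577e-04, -3.79893851e+01,  1.45754381e-01, -2.30596429e+01,
        1.22038161e-02,  1.36046784e-02, -5.10738758e-07]), 'tcp_pos': array([0.12936492, 0.53382183, 0.2302158 ]), 'orientation': array([-3.13923146e+00,  8.28079802e-05,  2.90388908e+00]), 'ft_force': array([-0.49668733, -0.25320548, -0.40151644]), 'torque': array([-0.01974426, -0.00870327,  0.01482517]), 'grip_force': 0.0, 'gripper_width': 0.08534522476776688}
side [-0.02261007 -0.98782475  0.76995391] [-2.10459871e+00 -2.07779745e-03 -5.81464956e-01] 43.354878077463106
rot [-2.10459871e+00 -2.07779745e-03 -5.81464956e-01]Traceback (most recent call last):
  File "a.py", line 9, in <module>
    print(t,r["xy"],round(r["conf"],2),world(p,r["xy"],zz))
                                       ~~~~~^^^^^^^^^^^^^^
  File "h.py", line 14, in world
    w=d@R.T; c=np.array(p["position"]); return c+w*((z-c[2])/w[:,2])[:,None]
                                                             ~^^^^^
IndexError: too many indices for array: array is 1-dimensional, but 2 were indexed
```

```bash
sed -i 's/R=np.array(p\["rotation"\]); /R=Rot.from_euler("xyz",p["rotation"]).as_matrix()/; /print("rot"/d; 1a from scipy.spatial.transform import Rotation as Rot' h.py; sed -i 's/^print(sense())//' a.py; sed -i '/if R.shape/d' h.py; python3 a.py
```

```text
side [-0.02261007 -0.98782475  0.76995391] [-2.10459871e+00 -2.07779745e-03 -5.81464956e-01] 43.354878077463106
hood_axis [245.9, 219.5] 0.84 [[0.48775018 0.10270859 0.1       ]]
hood_lip [225.2, 151.6] 0.61 (array([[0.46454651, 0.13313158, 0.26034759]]), array([ True]))
analyser [275.3, 257.5] 0.56 [[0.53851372 0.0650607  0.        ]]
jar [236.7, 283.9] 0.66 [[0.366, -0.056, 0.008], [0.383, -0.047, 0.048], [0.407, -0.02, 0.076]]
beaker [341.5, 211.3] 0.77 [[0.715, 0.05, 0.011], [0.737, 0.067, 0.061], [0.774, 0.112, 0.084]]
weight_box [198.5, 286.2] 0.81 [[0.302, 0.004, 0.004], [0.332, 0.03, 0.032], [0.365, 0.065, 0.036]]
reagent [187.3, 237.9] 0.85 [[0.346, 0.163, 0.003], [0.365, 0.173, 0.055], [0.391, 0.198, 0.109]]
scoop [370.5, 370.5] 0.85 [[0.408, -0.382, -0.0], [0.499, -0.362, 0.003], [0.553, -0.325, 0.019]]
pan [281.4, 245.9] 0.63 [[0.546, 0.072, 0.016], [0.559, 0.084, 0.021], [0.565, 0.091, 0.024]]
hood [230.8, 186.3] 0.61 [[0.398, 0.058, 0.104], [0.464, 0.113, 0.188], [0.542, 0.181, 0.267]]
analyser [263.6, 235.7] 0.9 [[0.389, -0.112, 0.007], [0.506, 0.059, 0.071], [0.668, 0
[... 599 characters left out ...]
4], [0.778, 0.109, 0.085]]
dish [209.9, 200.9] 0.63 [[0.61, 0.141, 0.001], [0.647, 0.179, 0.01], [0.682, 0.215, 0.018]]
weight_box [277.3, 359.5] 0.81 [[0.314, 0.009, 0.021], [0.342, 0.038, 0.034], [0.371, 0.069, 0.038]]
reagent [199.9, 339.7] 0.63 [[0.354, 0.164, 0.023], [0.379, 0.182, 0.077], [0.4, 0.21, 0.11]]
scoop [480.4, 272.6] 0.64 [[0.421, -0.381, -0.001], [0.506, -0.357, 0.004], [0.555, -0.325, 0.02]]
pan [270.5, 255.5] 0.92 [[0.501, 0.016, 0.01], [0.535, 0.052, 0.015], [0.57, 0.086, 0.024]]
hood [225.3, 286.9] 0.83 [[0.405, 0.062, 0.097], [0.476, 0.122, 0.202], [0.546, 0.187, 0.268]]
analyser [257.2, 244.2] 0.93 [[0.412, -0.103, 0.008], [0.539, 0.056, 0.042], [0.681, 0.176, 0.266]]
```

View pics/side0.png

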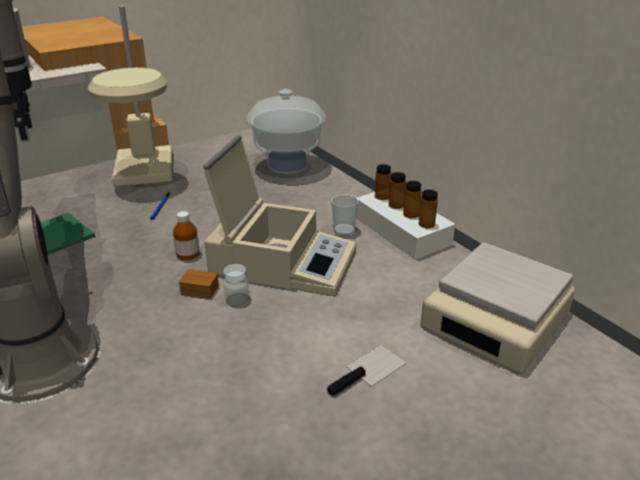

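View pics/top0.png

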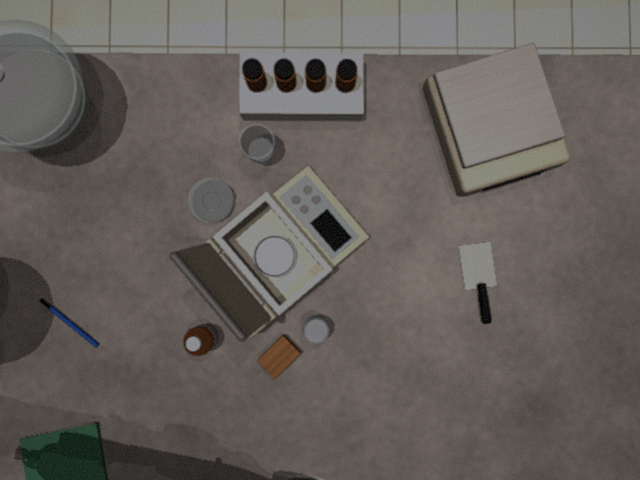

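```bash
cat > b.py <<'E'
from h import *
for n in("top","side"):
    w=np.load(f"hood_{n}.npy")
    for it in range(6):
        c=np.median(w,0) if it==0 else w.mean(0); U,S,V=np.linalg.svd(w-c,full_matrices=False); nn=V[2]; r=abs((w-c)@nn); 
        w=w[r<max(.004,2*r.std())]
    nn=nn*np.sign(nn[0]); print(n,"hood normal",nn,"yaw f",np.arctan2(nn[1],nn[0]),"tilt",np.arcsin(nn[2]),c,len(w))
    a=np.load(f"analyser_{n}.npy"); m=abs(a[:,2]-.095)<.006; b=a[m]
    r=cv2.minAreaRect((b[:,:2]*1000).astype(np.float32)); print("rim",r, len(b))
    m=(a[:,2]<.06)&(a[:,2]>.02)
print(sense()["tcp_pos"])
E
python3 b.py
cat > s.py <<'E'
from h import *
A=np.array([.4872,.106,.1]); y=-0.83
f=np.array([np.cos(y),np.sin(y),0]); h=np.array([-f[1],f[0],0]); z=np.array([0,0,1.])
# tool dir d = -(cos b f + sin b h)cos a - sin a z ; closing axis = perp to d, nearest plane (f,z)
def pose(th,s,a,b,dx=.012):
    bar=A+.165*(np.cos(th)*f+np.sin(th)*z)+s*h
    d=-(np.cos(b)*f+np.sin(b)*h)*np.cos(a)-np.sin(a)*z
    side=np.cross(d,-h); side/=np.linalg.norm(side)   # in plane perp d and perp h
    return bar+dx*d, d, side
if __name__=="__main__":
  for b in np.radians([-90,-60,-30,0,30,60]):
   for a in np.radians([10,30,50,70,90]):
    if abs(b)>1.5 and a<.1: pass
    for s in(-.07,0,.07):
      o=""
      for th in(1.8,1.4,1.0,.6,.3,0):
        p,d,sd=pose(th,s,a,b); c="."
        for sg in(1,-1):
            R=np.c_[np.cross(sg*sd,d),sg*sd,d]
            q=kin.ik(p,Rot.from_matrix(R).as_euler("xyz"))
            if q is not None: c="+" if sg>0 else "-" if c=="." else "2"
        o+=c
      if o.count(".")<4: print(np.degrees(b).round(),np.degrees(a).round(),s,o)
E
timeout 500 python3 s.py
```

```text
top hood normal [ 0.63464257 -0.73549021  0.23724028] yaw f -0.8588699592741378 tilt 0.23952404190523588 [0.47744898 0.12147131 0.19146667] 4237
rim ((518.458251953125, 72.849365234375), (190.42111206054688, 192.29959106445312), 40.39726638793945) 2196
side hood normal [ 0.6292476  -0.74298368  0.22808486] yaw f -0.868093186222833 tilt 0.23011024585951548 [0.46720288 0.11603024 0.18792766] 3101
rim ((514.80419921875, 74.7943115234375), (202.5254669189453, 197.45684814453125), 40.46393966674805) 1223
[0.1295615  0.53454368 0.23129   ]
-90.0 10.0 -0.07 ..2222
-90.0 10.0 0 .22222
-90.0 10.0 0.07 222222
-90.0 30.0 -0.07 222222
-90.0 30.0 0 222222
-90.0 30.0 0.07 ..2222
-90.0 50.0 -0.07 22-222
-90.0 50.0 0 222222
-90.0 50.0 0.07 222222
-90.0 70.0 -0.07 222222
-90.0 70.0 0 222222
-90.0 70.0 0.07 222222
-90.0 90.0 -0.07 222222
-90.0 90.0 0 222222
-90.0 90.0 0.07 222222
-60.0 10.0 -0.07 222222
-60.0 10.0 0 222222
-60.0 10.0 0.07 222222
-60.0 30.0 -0.07 222222
-60.0 30.0 0 222222
-60.0 30.0 0.07 222222
-60.0 50.0 -0.07 222222
-60.0 50.0 0 222222
-60.0 50.0 0.07 222222
-60.0 70.0 -0.07 222222

[... 288 characters left out ...]
-30.0 50.0 0.07 222222
-30.0 70.0 -0.07 222222
-30.0 70.0 0 222222
-30.0 70.0 0.07 222222
-30.0 90.0 -0.07 222222
-30.0 90.0 0 222222
-30.0 90.0 0.07 222222
0.0 30.0 -0.07 222..2
0.0 30.0 0 222...
0.0 50.0 -0.07 222222
0.0 50.0 0 222222
0.0 50.0 0.07 222222
0.0 70.0 -0.07 222222
0.0 70.0 0 222222
0.0 70.0 0.07 222222
0.0 90.0 -0.07 222222
0.0 90.0 0 222222
0.0 90.0 0.07 222222
30.0 50.0 -0.07 222222
30.0 50.0 0 22...2
30.0 70.0 -0.07 222222
30.0 70.0 0 222222
30.0 70.0 0.07 222222
30.0 90.0 -0.07 222222
30.0 90.0 0 222222
30.0 90.0 0.07 222222
60.0 50.0 -0.07 222222
60.0 70.0 -0.07 222222
60.0 70.0 0 222222
60.0 70.0 0.07 222222
60.0 90.0 -0.07 222222
60.0 90.0 0 222222
60.0 90.0 0.07 222222
```

```bash
cat > g.py <<'E'
from h import *
A=np.array([.488,.106,.1]); y=-.863; B=np.radians(-45)
f=np.array([np.cos(y),np.sin(y),0]); h=np.array([-f[1],f[0],0]); z=np.array([0,0,1.])
def pose(th,off=0.,dx=.022,sg=1,s=0.):
    a=np.radians(np.interp(th,[0,.8,1.6,1.8],[30,45,75,80]))
    bar=A+.165*(np.cos(th)*f+np.sin(th)*z)+s*h
    d=-(np.cos(B)*f+np.sin(B)*h)*np.cos(a)-np.sin(a)*z
    sd=np.cross(d,h); sd/=np.linalg.norm(sd); sd*=np.sign(sd@f)
    return bar+dx*d+off*sd, Rot.from_matrix(np.c_[np.cross(sg*sd,d),sg*sd,d]).as_euler("xyz")
E
cat > m1.py <<'E'
from h import *; import g
s=sense(); print(s["t"]); p=s["tcp_pos"]
best=None
for sg in(1,-1):
    P,o=g.pose(1.8,dx=-.07,sg=sg); q=kin.ik(P,o); print(sg,P,np.round(q,2),np.abs(q-s["joint_pos"]).max())
    if best is None or np.abs(q-s["joint_pos"]).max()<best[0]: best=(np.abs(q-s["joint_pos"]).max(),sg,P,o)
_,sg,P,o=best
env.move_straight(p+[0,0,.18],speed=.25); command_gripper(.06,20)
env.reach(P,o); s=sense(); print(sg,s["t"],s["tcp_pos"],P,s["gripper_width"],s["ft_force"])
for th in(1.8,1.6,1.2,.8,.4,.1,0):
    print(th,np.round(kin.ik(*g.pose(th,sg=sg)),2))
p=cams.get_image("side"); cv2.imwrite("pics/s1.png",cv2.resize(p["image"][60:300,100:420,::-1],None,fx=2,fy=2))
E
python3 m1.py
```

```text
1.4
1 [0.46268421 0.12236472 0.3296214 ] [-0.79  0.1   0.69  1.57 -0.23  1.47 -0.95] 0.9227013294423141
-1 [0.46268421 0.12236472 0.3296214 ] [-0.8   0.1   0.7   1.57 -0.24  1.47  2.19] 2.2206602748669133
1 4.5833 [0.46247435 0.1242234  0.32964273] [0.46268421 0.12236472 0.3296214 ] 0.059925066975406956 [0.40291137 0.57506542 0.03305622]
1.8 [-0.78  0.15  0.66  1.74 -0.28  1.26 -0.91]
1.6 [-0.68  0.19  0.71  1.72 -0.4   1.29 -0.75]
1.2 [-0.42  0.36  0.79  1.67 -0.76  1.43 -0.39]
0.8 [-0.17  0.59  0.78  1.61 -1.05  1.65 -0.19]
0.4 [-0.03  0.78  0.74  1.55 -1.19  1.75 -0.11]
0.1 [ 0.04  0.91  0.7   1.52 -1.27  1.8  -0.08]
0 [ 0.06  0.95  0.68  1.52 -1.29  1.81 -0.08]
```

View pics/s1.png

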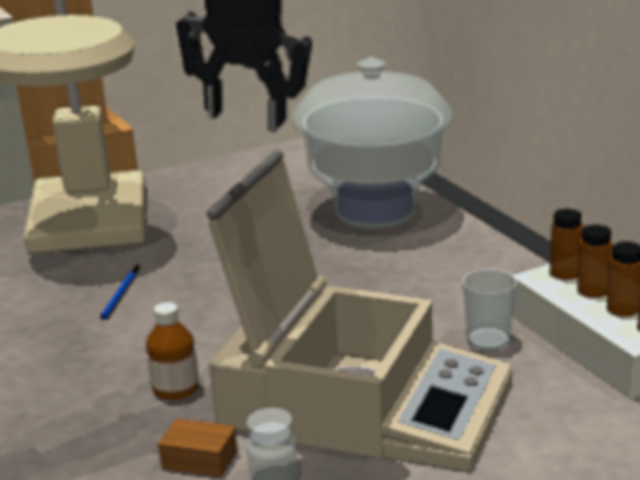

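```bash
cat >> g.py <<'E'
def ang():
    p=cams.get_image("side"); r=spotter.place_of("hood_lip",p); o=[]
    for k in r[:1]:
        c=np.array(p["position"]); w=world(p,k["xy"],z=0.)[0]-c
        n=h; t=((A-c)@n)/(w@n); X=c+t*w-A   # ray meets mid-plane of hood
        o.append((round(float(np.arctan2(X@z,X@f)),2),round(float(np.hypot(X@z,X@f)),3),round(k["conf"],2)))
    s=sense(); print(round(s["t"],2),o,"F",np.round(s["ft_force"],2),flush=True); return p
E
cat > m2.py <<'E'
from h import *; import g
g.ang()
P,o=g.pose(1.8); env.move_straight(P,o,speed=.1); p=g.ang()
cv2.imwrite("pics/s2.png",cv2.resize(p["image"][60:300,100:420,::-1],None,fx=2,fy=2))
E
python3 m2.py
```

```text
4.73 [(1.81, 0.165, 0.56)] F [-0.5   0.36  0.29]
5.9 [(1.81, 0.17, 0.73)] F [ 0.01 -0.41  0.69]
```

View pics/s2.png

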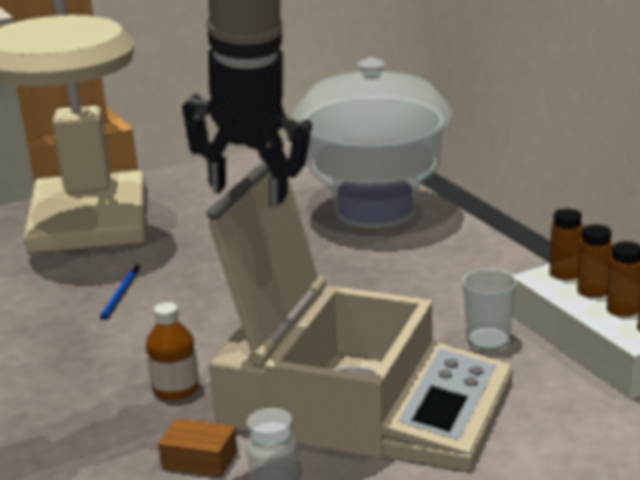

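```bash
cat > m3.py <<'E'
from h import *; import g
for th in(1.7,1.6,1.5,1.42,1.34):
    env.move_straight(*g.pose(th),speed=.06); g.ang()
env.dwell(.5); p=g.ang()
cv2.imwrite("pics/s3.png",cv2.resize(p["image"][60:300,100:420,::-1],None,fx=2,fy=2))
E
python3 m3.py
```

```text
6.42 [(1.83, 0.167, 0.81)] F [0.49 0.11 0.55]
6.93 [(1.74, 0.169, 0.7)] F [ 0.84  0.63 -0.72]
7.44 [(1.63, 0.163, 0.76)] F [-0.22  1.05  0.71]
7.9 [(1.58, 0.166, 0.67)] F [-0.33  0.13  0.54]
8.36 [(1.49, 0.167, 0.64)] F [-0.68  0.26  0.09]
8.96 [(1.34, 0.161, 0.88)] F [ 0.78  0.36 -0.12]
```

View pics/s3.png

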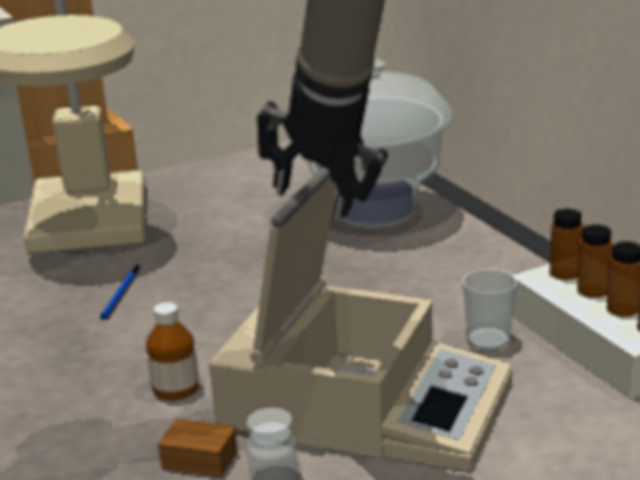

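```bash
cat > m4.py <<'E'
from h import *; import g
env.dwell(.4); g.ang()
for th in(1.24,1.14,1.04,.94,.84,.76):
    env.move_straight(*g.pose(th),speed=.06); g.ang()
env.dwell(1.0); p=g.ang(); env.dwell(.3); p=g.ang()
cv2.imwrite("pics/s4.png",cv2.resize(p["image"][60:300,100:420,::-1],None,fx=2,fy=2))
E
python3 m4.py
```

```text
9.46 [(1.28, 0.161, 0.69)] F [ 0.07  0.4  -0.17]
9.97 [(1.09, 0.166, 0.65)] F [ 0.32 -1.04 -0.44]
10.47 [(1.0, 0.173, 0.73)] F [-0.75 -0.99 -0.23]
10.98 [(0.93, 0.164, 0.65)] F [ 0.3  -0.74 -0.64]
11.49 [(0.76, 0.17, 0.6)] F [ 1.   -0.8  -0.41]
12.0 [(0.7, 0.16, 0.77)] F [ 0.24 -1.71 -1.03]
12.46 [(0.6, 0.163, 0.67)] F [-0.38 -0.83 -0.79]
13.56 [(0.63, 0.163, 0.92)] F [ 0.11 -1.46  0.58]
13.96 [] F [-0.01 -0.83 -1.44]
```

View pics/s4.png

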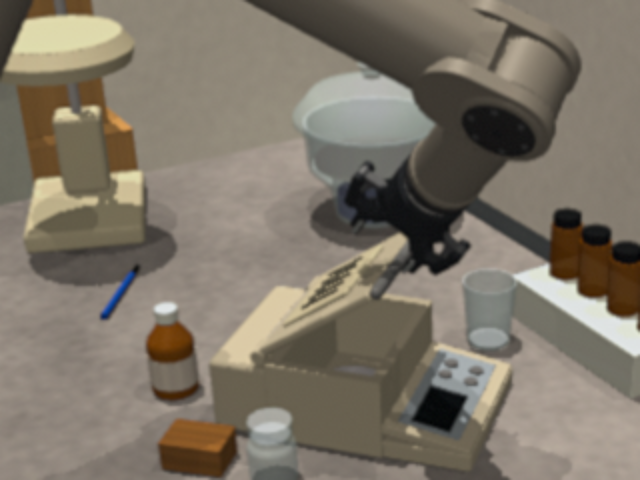

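```bash
cat > m5.py <<'E'
from h import *; import g
for th in(.66,.56,.48): env.move_straight(*g.pose(th),speed=.04); g.ang()
for th in(.42,.36,.3,.25,.2,.15,.1,.05): env.move_straight(*g.pose(th),speed=.02); g.ang()
p=cams.get_image("side"); cv2.imwrite("pics/s5.png",cv2.resize(p["image"][60:300,100:420,::-1],None,fx=2,fy=2))
E
python3 m5.py
```

```text
14.61 [(0.54, 0.165, 0.79)] F [ 0.71 -1.09 -0.92]
15.26 [(0.42, 0.163, 0.94)] F [ 0.71 -1.42 -1.33]
15.82 [(0.32, 0.158, 0.97)] F [ 0.53 -1.4  -1.54]
16.55 [(0.26, 0.167, 0.65)] F [ 1.3  -0.89 -2.04]
17.27 [(0.19, 0.164, 0.79)] F [ 0.69 -0.22 -0.77]
18.0 [(0.15, 0.169, 0.83)] F [-0.08 -0.61 -2.09]
18.65 [(0.09, 0.161, 0.93)] F [ 0.4  -0.17 -1.15]
19.3 [(0.01, 0.165, 0.86)] F [-0.14  0.06 -1.59]
19.95 [(0.02, 0.17, 0.91)] F [-0.31  0.22 -0.22]
20.6 [(-0.01, 0.162, 0.71)] F [-0.16  0.1  -0.22]
21.25 [(0.03, 0.166, 0.79)] F [ 0.75 -0.05  1.08]
```

View pics/s5.png

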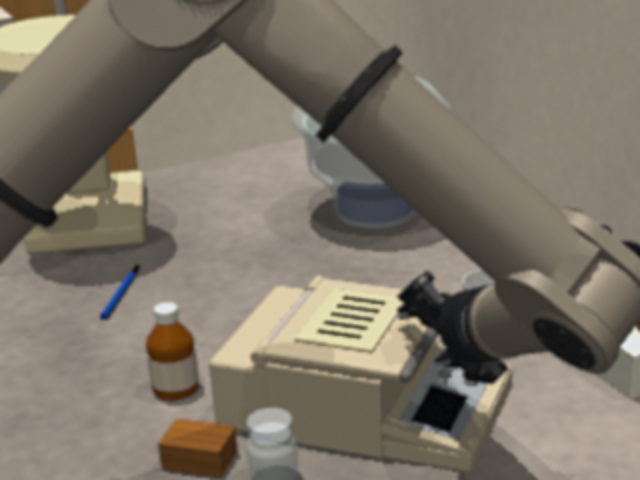

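```bash
cat > m6.py <<'E'
from h import *; import g
env.move_straight(*g.pose(.05,dx=-.08),speed=.06); g.ang()
P,o=g.pose(.05,dx=-.08); env.move_straight(P+[0,0,.06],o,speed=.1); env.dwell(.5); p=g.ang()
cv2.imwrite("pics/s6.png",p["image"][...,::-1])
E
python3 m6.py
```

```text
23.25 [(0.02, 0.162, 0.61)] F [0.77 0.86 0.73]
24.6 [(0.03, 0.163, 0.97)] F [ 0.87  0.12 -0.8 ]
```

View pics/s6.png

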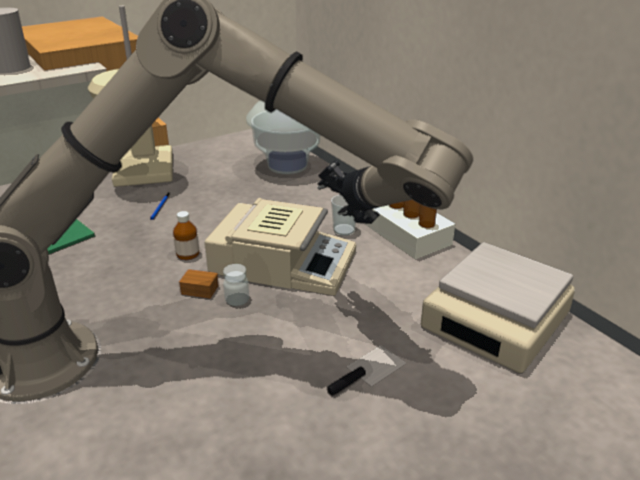

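The hood is shut at about (270,222), and the gripper is clear of it in the air at (350,190). The jar, box, bottle and scoop are where they were.

```bash
python3 -c "
from h import *
print(hand_in())"
```

```text
the job is handed in; nothing more can be done
None
```

I nudged the hood over, caught it on the finger at about 0.62 rad, and lowered it gently until it was shut. I then drew the finger out and handed the job in at about 25 s; the hand-in gave no verdict.

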